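# Hold the photometer shutter half open

### The arm

A 6-joint arm with a two-finger parallel gripper is mounted at the origin on the work surface. World frame = base frame: x ahead of the robot, y to its left, z up, the work surface at z = 0. Lengths are in mm, angles in rad, forces in N, time in s.
With the tool pointing down it reaches from about 225 to 875 mm from the base axis. Payload 3.4 kg.
Tool frame: the origin (TCP) lies between the finger pads; the fingertips stand ahead of it and the grasp point (between the pads) lies 3 mm ahead of it (finger_overhang is the z of the fingertips in the tool frame, in mm); z points along the fingers, y is the line along which they close (so a half turn about z gives the same grasp; the last joint's range is limited). The gripper opens to 85 mm and grips with 20 to 120 N. Pads are 22 mm wide; open, the fingers measure 114 mm over their backs; the gripper's body (76 mm by 85 mm) begins 54 mm behind the grasp point. The pads swing forward as they close: fully open they stand 13 mm farther back than shut.
Start: joints at [-1.296, 0.276, 1.505, -0, 1.361, -0.121], TCP at [221.691, -530.579, 253.328] pointing down, gripper open.
Joint ranges: [-2.89, 2.89], [-0.75, 2.08], [0.22, 2.7], [-1.18, 4.32], [0.11, 2.71], [-2.7, 2.7]. Speed limits (rad/s): [2.57, 2.57, 3.14, 3.14, 3.14, 3.14].

### API

Orientations are given as [roll, pitch, yaw] about the fixed x, y, z axes, in that order (R = Rz(yaw) Ry(pitch) Rx(roll)).
In Python, from workcell import sense, grab_frame, close_job, spot_in, outline_of, tip_of, finger_overhang gives the robot as it stands. The module is installed in compiled form; this text tells all that it offers.
- The arm moves only by the tool jog_arm, never from a script. Its arguments are lists of equal length, an entry for each row: "translation": the shift along the tool's x, y, z as a fraction of full scale, a list of three; "rot": the turn, a rotation vector about the tool's x, y, z as a fraction of full scale, a list of three. A call has 1 to 20 rows; each row is the pose to reach, as a shift and turn from the pose commanded when the call began, along the tool's axes at that moment; what a row does not reach only later rows make up. Full scale, the value 1, is 0.6 m for a shift and 120 degrees for a turn. A row lasts 1/8 s, in which the tool goes at most 62.5 mm and 10.7 degrees, less where a joint would pass 70% of its speed; a pose out of reach is approached as far as the arm can. A call with a number of a shift or a turn outside -1 to 1 is refused whole. A call with a gripper value outside its range is refused whole. "jaw" is the closure, from 0 (fully open) to 1 (shut), set as the call begins (left out, the last holds). The fingers move at their own pace and stop on an object; the grip force is fixed at half the most. Time passes only in rows, so rows that repeat a pose let the fingers close. It gives the time, the measured TCP pose, the force, the opening and the grip force at its end, in the units of the state.
- sense(): the state, without advancing time (a new reading comes with each control period).
- grab_frame(name): name is "scene" or "top" or "wrist"; returns a dict with "color" (400x640x3 uint8, red, green, blue), "intrinsics" (3x3 intrinsics, pixels), "eye" and "rotation" of the camera in the world; the wrist camera has in their place "T_tool_cam" (4x4, takes a point from camera to tool coordinates, whose origin is the TCP and whose axes are the flange's). Camera axes: x right, y up, looking along -z (the intrinsics and any distortion apply to the point x, -y, -z); pixel columns grow to the right and rows downward; lengths in mm; the calibration is good to about 2 mm. A picture is of the moment at which its call begins: read the wrist's pose just before it. There is no depth.
- close_job(): hands the job in; it is judged then, once.
Trained networks look in a picture, given as the dict that the camera call returned (one of the last four; its "shot" number tells which), for a name from the list of things; names that differ only in an ending like _2 or _b are one class to them, and where a whole thing is asked for, a point or a joint stands for the part that bears it (a point fixed in the world has none). Each returns a list of dicts, best first, with "confidence" (0 to 1); they miss things now and then, are a little off and sometimes report something else, mostly with a low value. They report only what shows in the picture. A call takes as long as a camera call. They do not tell look-alikes from the thing itself.
- spot_in(picture, target): "pixel" ([column, row] in pixels, amid what is visible of it).
- outline_of(picture, target): "pixels" (400x640 bool, what is visible of it) and "pixel" ([column, row] in pixels, amid what is visible of it).
- tip_of(picture, target): "pixel" ([column, row] in pixels: a listed point, or the origin of a listed thing).
The state is a dict: "clock": time; "joints": joint angles; "qd": joint speeds; "effort": joint torques, N m; "tcp_pos": TCP position; "tcp_rot": TCP orientation; "contact_force": force on the tool from outside, world axes, zero at the start; "wrist_torque": the same for the moment, N m; "opening": opening from 0.0 (shut) to 1.0 (fully open); "grip_force": force on a finger pad.
Only numpy, scipy, OpenCV 4.12 (cv2) and the standard library are available. Lean on these libraries where they do the work, as an engineer would, in place of code of your own. Each camera call takes 0.05 s, during which the arm holds its last target. There are 200 camera calls.

### The job

Each of the two photometers on the bench has a sprung slide shutter on top and a port at its side; find the one whose port holds the tall gas cell (the other's has only a short blanking plug) and slide its shutter open by the upright tab to half travel, where the window is half uncovered and the tab stands between the two index pins. The detector must never see it opened beyond three quarters, and the spring shuts it if let go, so finish while the gripper is still holding the shutter steady at half. Leave the other shutter shut and do not disturb the cell, the plug or anything else on the bench.

Things in the scene. Friction and masses are not known exactly. Their poses are not given: they have to be found in the camera images.
- photometer_a: photometer on the left (+y) half of the bench, fixed: white housing 160 (x) x 100 (y) x 60 mm, yaw within 30 deg of 0. Origin: centre of its underside. 40 x 40 mm window in its top, centred at x +35 mm, under the steel shutter plate (top at z 65.5 mm), between guide rails along x (y +-38, top z 70 mm). A tube stands 30 mm out at +x. Low on its +y side a bracket with the port.
- shutter_a (a joint): opening of photometer_a's shutter in m: 0 shut (sprung home), 0.048 fully open, 0.024 half (window half uncovered). It opens towards the housing's -x. The spring pushes it shut: 2.5 N at shut, 8.5 N at half, 14.5 N fully open; let go, it closes.
- tab_a (a point): centre of the steel tab that stands up from photometer_a's shutter and moves with it: 12 mm thick along the housing's x (the sliding direction), 34 mm wide along y, 40 mm tall, its top 20 mm above this point, the shutter plate 20 mm below it. With the shutter shut it is at x -10, y 0, z 85.5 mm of the housing. Axes as the housing.
- half_a (a point): fixed point of photometer_a (x -34, y 0, z 85.5 mm of the housing) where the tab's centre is at half travel: midway between the two 6 mm index pins that stand on the guide rails, 12 mm high, at y +-38 mm. Axes as the housing.
- port_a (a point): floor centre of photometer_a's port (x 0, y +95, z 14 mm of the housing), inside an upright collar 48 mm across, 35 mm bore, 14 mm high
- photometer_b: photometer on the right (-y) half of the bench, fixed: white housing 160 (x) x 100 (y) x 60 mm, yaw within 30 deg of 0. Origin: centre of its underside. 40 x 40 mm window in its top, centred at x +35 mm, under the steel shutter plate (top at z 65.5 mm), between guide rails along x (y +-38, top z 70 mm). A tube stands 30 mm out at +x. Low on its +y side a bracket with the port.
- shutter_b (a joint): opening of photometer_b's shutter in m: 0 shut (sprung home), 0.048 fully open, 0.024 half (window half uncovered). It opens towards the housing's -x. The spring pushes it shut: 2.5 N at shut, 8.5 N at half, 14.5 N fully open; let go, it closes.
- tab_b (a point): centre of the steel tab that stands up from photometer_b's shutter and moves with it: 12 mm thick along the housing's x (the sliding direction), 34 mm wide along y, 40 mm tall, its top 20 mm above this point, the shutter plate 20 mm below it. With the shutter shut it is at x -10, y 0, z 85.5 mm of the housing. Axes as the housing.
- half_b (a point): fixed point of photometer_b (x -34, y 0, z 85.5 mm of the housing) where the tab's centre is at half travel: midway between the two 6 mm index pins that stand on the guide rails, 12 mm high, at y +-38 mm. Axes as the housing.
- port_b (a point): floor centre of photometer_b's port (x 0, y +95, z 14 mm of the housing), inside an upright collar 48 mm across, 35 mm bore, 14 mm high
- gas_cell: tall gas cell, upright in the port of one photometer (either one): glass cylinder with aluminium ends and a thin brass stem, 32 mm diameter, 108 mm tall. Origin: centre of its underside
- blank_plug: short aluminium blanking plug, standing in the other photometer's port: 24 mm tall, a 32 mm diameter foot under a flat cap 46 mm across. Origin: centre of its underside
- spare_cell: a spare gas cell like the other, standing on the bench itself between the photometers, in no port; origin at its underside
- mug: white mug, 80 mm across, 90 mm tall, at the left; origin at its underside
- screwdriver: screwdriver lying on the bench before the photometers
- wrench: wrench lying beyond the photometers
- jar: jar 60 mm across, 70 mm tall, at the right; origin at its underside
- notebook: notebook 150 x 210 x 14 mm, lying near left
- mouse: black computer mouse, 105 x 60 x 34 mm, near right
Mind the look-alikes: they are no part of the job. What is shaped like the gas_cell but blue or pink is not meant.

How it is judged (in metres and radians):
At the end, for the whole second after the job is handed in: The photometer with the gas cell in its port has its shutter at half travel (24 mm, give or take 4 mm), at rest, with the fingers pressing on it with more than 2 N to hold it against its spring; the other shutter is shut (under 4 mm) and the gas cell still stands in its port (((horizontal distance between gas_cell and port_a below 0.012 m and value of joint shutter_a between 0.02 and 0.028 m and velocity of joint shutter_a between -0.006 and 0.006 m/s and contact force between the fingers and shutter_a above 2 N and value of joint shutter_b below 0.004 m) or (horizontal distance between gas_cell and port_b below 0.012 m and value of joint shutter_b between 0.02 and 0.028 m and velocity of joint shutter_b between -0.006 and 0.006 m/s and contact force between the fingers and shutter_b above 2 N and value of joint shutter_a below 0.004 m))); the arm keeps its last pose, push and grip.
It fails at once if a shutter is opened well beyond three quarters of its travel (over 39 mm) (value of joint any of shutter_a, shutter_b above 0.039 m).
It fails at once if the shutter of the photometer that carries only the blanking plug is opened (over 6 mm) ((horizontal distance between blank_plug and port_a below 0.012 m and value of joint shutter_a above 0.006 m) or (horizontal distance between blank_plug and port_b below 0.012 m and value of joint shutter_b above 0.006 m)).
It fails at once if the gas cell or the plug is knocked out of its port (moved over 15 mm or tipped) (distance of any of gas_cell, blank_plug from where it was at the start of the episode above 0.015 m or angle between any of gas_cell, blank_plug's own z axis and vertical above 0.35 rad).
It fails at once if something else on the bench is moved over 30 mm (distance of any of spare_cell, mug, screwdriver, wrench, jar, notebook, mouse from where it was at the start of the episode above 0.03 m).
It also fails if it takes over 32 s, if anything falls off the work surface, if the arm or the gripper's body presses on something with over 40 N, if the wrist force passes 120 N, or if a joint passes its speed limit or range.

## Working session

There is one attempt and no reset: what is moved stays moved. The work goes in short steps, Python scripts to look and compute and a tool call to move; the robot and the scene stay as the last step left them, time stands still between calls to the robot, and variables do not carry over. Pictures are saved under pics/ and viewed, at most 10 in all, crops included, and the job is handed in when it is done.

Besides the shell and the picture viewer there is one more tool, called by a JSON object that holds its "api" and its "payload", one argument or row to a line. jog_arm: Moves the arm, as the interface text tells. Shift numbers are shares of 0.6 m and turn numbers shares of 120 degrees, none past 1 either way. Its arguments: {"type":"object","properties":{"translation":{"type":"array"},"rot":{"type":"array"},"jaw":{"type":"number"}},"required":["translation","rot"]}

```bash
mkdir -p pics; cat > h.py <<'E'
import numpy as np, cv2
from workcell import *
def ray(f,px):
    K=np.array(f["intrinsics"]);d=np.linalg.inv(K)@[px[0],px[1],1.];d=np.array([d[0],-d[1],-d[2]])
    return np.array(f["eye"]),np.array(f["rotation"])@d
def atz(f,px,z):
    e,d=ray(f,px);return e+d*(z-e[2])/d[2]
E
python3 - <<'E'
from h import *
for n in("scene","top"):
    f=grab_frame(n);cv2.imwrite(f"pics/{n}1.png",f["color"][:,:,::-1])
    print(n,f["eye"],{k:v for k,v in f.items() if k not in("color","eye","rotation","intrinsics")})
    for t,z in(("tab_a",85.5),("half_a",85.5),("port_a",14),("photometer_a",0),("gas_cell",14),("blank_plug",14)):
        for d in tip_of(f,t): print(t,np.round(d["pixel"]),round(d["confidence"],2),atz(f,d["pixel"],z).round(1))
print(sense(),finger_overhang)
E
```

```text
scene [1178.09297605 -727.25011257  950.48096036] {'shot': 1}Traceback (most recent call last):
  File "<stdin>", line 6, in <module>
  File "h.py", line 7, in atz
    e,d=ray(f,px);return e+d*(z-e[2])/d[2]
                                      ~^^^
IndexError: invalid index to scalar variable.
```

```bash
python3 - <<'E'
from h import *
f=grab_frame("scene");print(f["rotation"],f["intrinsics"])
f=grab_frame("top");print(f["eye"],f["rotation"],f["intrinsics"]);print(tip_of(f,"tab_a"))
E
```

```text
[0.82664575 0.01133635 0.71249974] [[485.73081773   0.         316.23081925]
 [  0.         485.73081773 197.40629066]
 [  0.           0.           1.        ]]
[ 445.61867258    7.51336426 1340.02545487] [ 0.07369874 -0.01316662 -1.55415697] [[377.93885305   0.         323.39172492]
 [  0.         377.93885305 204.14134433]
 [  0.           0.           1.        ]]
[{'pixel': [382.2, 208.0], 'confidence': 0.82}, {'pixel': [266.0, 198.9], 'confidence': 0.55}]
```

```bash
sed -i 's/np.array(f\["rotation"\])@d/Rotation.from_euler("xyz",f["rotation"]).apply(d)/; 1a from scipy.spatial.transform import Rotation' h.py
python3 - <<'E'
from h import *
for n in("scene","top"):
    f=grab_frame(n);cv2.imwrite(f"pics/{n}1.png",f["color"][:,:,::-1])
    for t,z in(("tab_a",85.5),("half_a",85.5),("port_a",14),("photometer_a",0),("gas_cell",14),("spare_cell",0),("blank_plug",14)):
        for d in tip_of(f,t): print(n,t,np.round(d["pixel"]),round(d["confidence"],2),atz(f,d["pixel"],z).round(1))
print(sense(),finger_overhang)
E
```

```text
scene tab_a [362. 158.] 0.82 [548.7 187.2  85.5]
scene tab_a [264. 250.] 0.74 [ 582.6 -239.5   85.5]
scene tab_a [259. 226.] 0.71 [ 516.  -191.3   85.5]
scene half_a [354. 155.] 0.89 [520.5 184.4  85.5]
scene half_a [248. 228.] 0.88 [ 501.4 -214.8   85.5]
scene port_a [382. 162.] 0.94 [553.9 288.   14. ]
scene port_a [266. 253.] 0.74 [ 542.8 -203.1   14. ]
scene port_a [282. 227.] 0.73 [ 512.9 -112.5   14. ]
scene photometer_a [263. 251.] 0.81 [ 522.4 -196.1   -0. ]
scene photometer_a [282. 226.] 0.72 [499.9 -99.    0. ]
scene photometer_a [365. 182.] 0.7 [559.8 193.3   0. ]
scene gas_cell [318. 246.] 0.87 [ 628.3 -100.6   14. ]
scene gas_cell [298. 208.] 0.83 [495.6 -29.4  14. ]
scene gas_cell [323. 199.] 0.71 [525.3  42.8  14. ]
scene gas_cell [283. 226.] 0.63 [ 510.6 -106.7   14. ]
scene spare_cell [334. 218.] 0.54 [589.1  13.9  -0. ]
scene blank_plug [381. 165.] 0.66 [562.8 273.8  14. ]
scene blank_plug [400. 134.] 0.63 [514.4 447.9  14. ]
top tab_a [269. 201.] 0.96 [545.1 174.8  85.5]
top tab_a [380. 211.] 0.66 [ 518.  -198.1   85.5]
top half_a [272. 205.] 0.9 [531.6 164.2  85.5
[... 619 characters left out ...]
77.2   14. ]
{'clock': 1.1, 'joints': array([-1.29600070e+00,  2.75895377e-01,  1.50490101e+00,  3.45639855e-07,
        1.36070819e+00, -1.21019334e-01]), 'qd': array([-0.00170583,  0.00098731,  0.00164341, -0.00051429,  0.00094749,
       -0.00083872]), 'effort': array([-1.20340239e-03, -4.16678202e+01, -2.46105355e+01,  1.03091065e-04,
        2.72001707e-04, -6.62207100e-06]), 'tcp_pos': array([ 221.68941007, -530.57500972,  253.33024583]), 'tcp_rot': array([3.14150518e+00, 1.02971999e-05, 3.95814892e-01]), 'contact_force': array([-0.22625728, -0.70281785, -0.13124324]), 'wrist_torque': array([-0.04221612,  0.03867908,  0.0721863 ]), 'grip_force': 0.0, 'opening': 0.9993766811842217} 22.0
```

View pics/scene1.png

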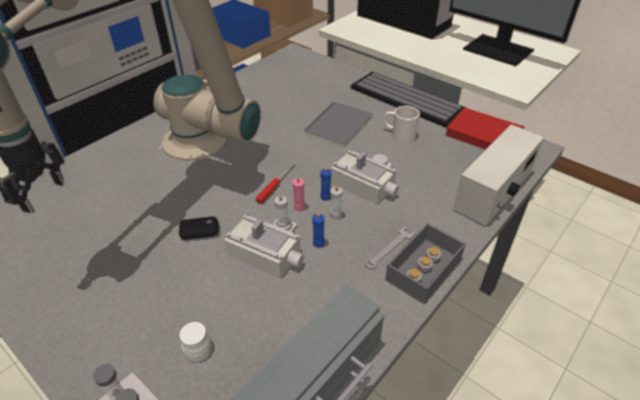

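View pics/top1.png

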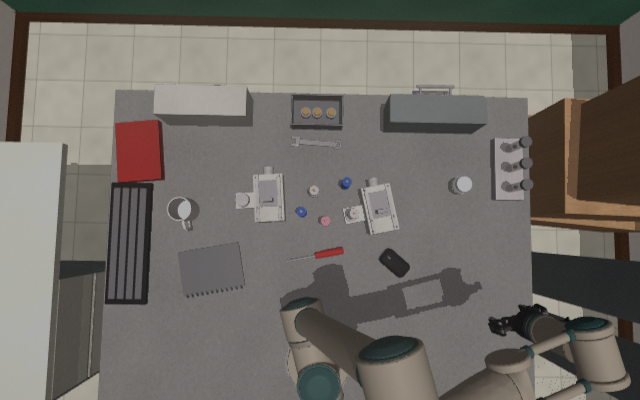

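Scene: the right photometer B (scene ~262,243; top ~380,208) has a clear cell beside it, and the left one A (scene ~362,178; top ~268,197) has a flat plug (top 243,200). Cell candidates in the top view are:
- clear (350,213), at B's port
- clear (313,190), standing on the bench, so the spare
- blue (346,183) and (301,211), and pink (325,220), which are look-alikes

The clear one at (350,213) fits because it sits on B's bracket. I'll confirm this in a crop.

```bash
python3 - <<'E'
from h import *
f=grab_frame("top");a=cv2.resize(f["color"][160:250,220:420],None,fx=4,fy=4,interpolation=2)[:290,:,::-1]
for d in outline_of(f,"photometer_b"):
    m=d["pixels"].astype(np.uint8);print("top",d["pixel"],d["confidence"],m.sum(),cv2.minAreaRect(cv2.findNonZero(m)))
f=grab_frame("scene");b=cv2.resize(f["color"][145:280,210:410],None,fx=4,fy=4,interpolation=2)[:,:,::-1]
b=cv2.resize(b,None,fx=.55,fy=.55);c=np.zeros((600,800,3),np.uint8);c[:290]=a;c[300:300+b.shape[0],:b.shape[1]]=b[:300]
cv2.imwrite("pics/crop.png",c)
f=grab_frame("wrist");print({k:v for k,v in f.items() if k!="color"})
E
```

```text
top [376.2, 210.8] 0.64 1854 ((368.2077941894531, 207.5673828125), (56.36478805541992, 53.516563415527344), 77.00537872314453)
top [268.5, 196.2] 0.57 1700 ((260.5, 194.5), (55.0, 49.0), 90.0)
top [355.4, 214.1] 0.49 81 ((353.0000305175781, 214.00003051757812), (8.485280990600586, 9.899494171142578), 45.0)
{'intrinsics': array([[360.17854877,   0.        , 320.03548307],
       [  0.        , 360.17854877, 197.76207959],
       [  0.        ,   0.        ,   1.        ]]), 'T_tool_cam': array([[ 7.87191857e-04,  9.54895519e-01,  2.96940951e-01,
         7.59407699e+01],
       [ 9.99998956e-01, -3.91969931e-04, -1.39051452e-03,
        -1.55324030e+00],
       [-1.21140416e-03,  2.96941735e-01, -9.54894831e-01,
        -1.21168166e+02],
       [ 0.00000000e+00,  0.00000000e+00,  0.00000000e+00,
         1.00000000e+00]]), 'shot': 8}
```

View pics/crop.png

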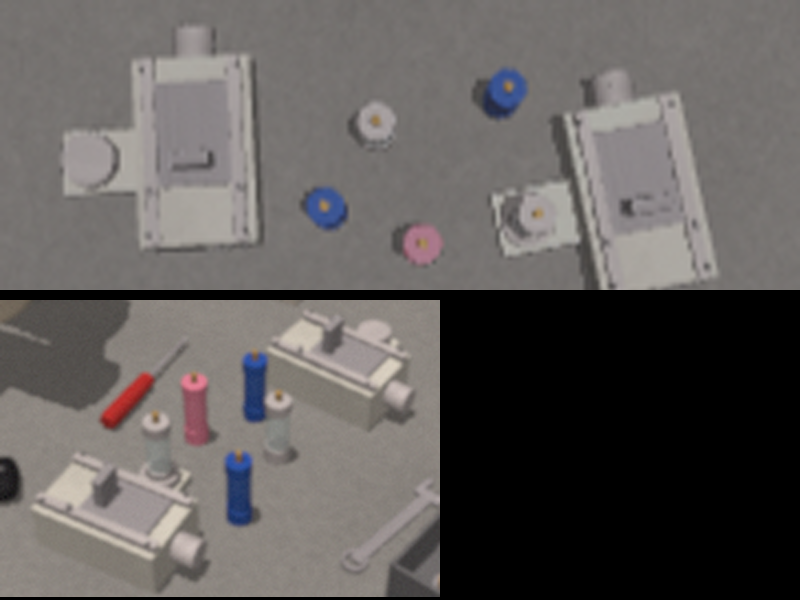

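The crop confirms it: B's port (right, crop 537,213) holds the clear cell, A has the flat plug, and the other clear cell stands free. I'm moving above B's tab.

{"api": "jog_arm", "payload": {
  "translation": [
    [0.663,-0.319,-0.02],
    [0.663,-0.319,-0.02],
    [0.663,-0.319,-0.02],
    [0.663,-0.319,-0.02],
    [0.663,-0.319,-0.02],
    [0.663,-0.319,-0.02],
    [0.663,-0.319,-0.02],
    [0.663,-0.319,-0.02],
    [0.663,-0.319,-0.02],
    [0.663,-0.319,-0.02],
    [0.663,-0.319,-0.02],
    [0.663,-0.319,-0.02],
    [0.663,-0.319,-0.02],
    [0.663,-0.319,-0.02]
  ],
  "rot": [
    [0,0,-0.67],
    [0,0,-0.67],
    [0,0,-0.67],
    [0,0,-0.67],
    [0,0,-0.67],
    [0,0,-0.67],
    [0,0,-0.67],
    [0,0,-0.67],
    [0,0,-0.67],
    [0,0,-0.67],
    [0,0,-0.67],
    [0,0,-0.67],
    [0,0,-0.67],
    [0,0,-0.67]
  ]
}}

```text
clock: 3.05
tcp_pos: [514.8, -200.8, 265.3]
tcp_rot: [3.142, 0.0, 1.799]
contact_force: [-0.3, 0.1, -1.1]
opening: 1.0
grip_force: 0.0
```

```bash
cat >> h.py <<'E'
def wrist():
    s=sense();f=grab_frame("wrist");T=np.array(f["T_tool_cam"]);R=Rotation.from_euler("xyz",s["tcp_rot"])
    f["eye"]=s["tcp_pos"]+R.apply(T[:3,3]);f["rotation"]=(R*Rotation.from_matrix(T[:3,:3])).as_euler("xyz");return s,f
E
python3 - <<'E'
from h import *
s,f=wrist();cv2.imwrite("pics/w1.png",f["color"][:,:,::-1])
print(s["clock"],s["tcp_pos"],np.degrees(s["tcp_rot"]),s["contact_force"],s["joints"])
for t,z in(("tab_b",85.5),("half_b",85.5),("port_b",14),("photometer_b",0)):
    for d in tip_of(f,t): print(t,np.round(d["pixel"]),round(d["confidence"],2),atz(f,d["pixel"],z).round(1))
E
```

```text
3.05 [ 514.84421469 -200.81766774  265.32887053] [1.79998258e+02 7.81533539e-03 1.03049031e+02] [-0.29610644  0.13636993 -1.11573637] [-4.97768184e-01  2.35536567e-01  1.53134185e+00 -8.34744843e-05
  1.37460098e+00 -7.25500479e-01]
tab_b [324. 186.] 0.8 [ 519.8 -206.3   85.5]
tab_b [300. 179.] 0.41 [ 498.  -204.8   85.5]
half_b [298. 177.] 0.97 [ 496.3 -202.9   85.5]
port_b [339.  65.] 0.93 [ 511.4 -102.8   14. ]
photometer_b [333. 161.] 0.66 [ 529.2 -199.2    0. ]
```

View pics/w1.png

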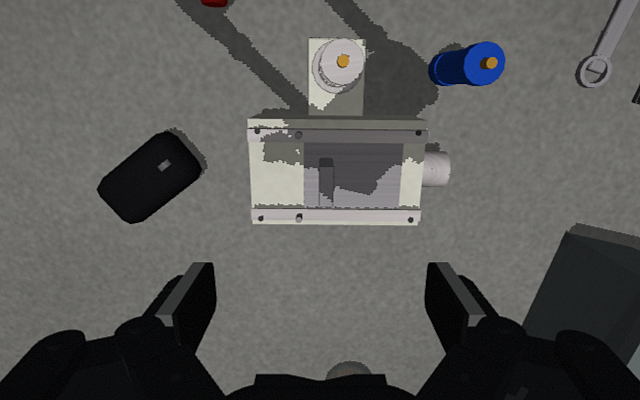

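```bash
python3 - <<'E'
from h import *
s,f=wrist()
p=lambda a,z:atz(f,a,z).round(1)
print("pins",p((298,133),82),p((299,215.5),82))
print("bolts",p((257,131),71),p((418,132),71),p((261,218),71),p((407,219),71))
print("edge",p((252,224),60),p((420,222),60))
c=cv2.resize(f["color"][110:230,240:440],None,fx=4,fy=4,interpolation=cv2.INTER_CUBIC)[:,:,::-1];cv2.imwrite("pics/w1c.png",c)
E
```

```text
pins [ 488.1 -166.7   82. ] [ 504.4 -238.5   82. ]
bolts [ 452.8 -174.5   71. ] [ 589.1 -143.7   71. ] [ 470.6 -253.    71. ] [ 603.7 -223.1   71. ]
edge [ 462.3 -265.6   60. ] [ 620.7 -226.6   60. ]
```

View pics/w1c.png

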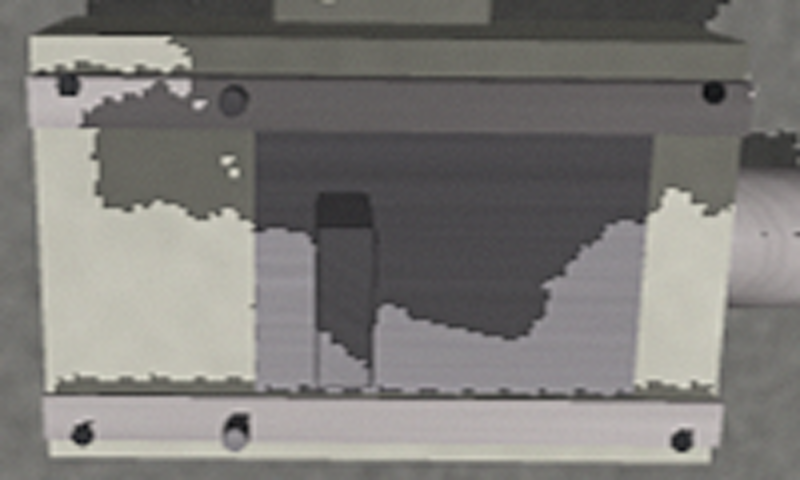

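```bash
python3 - <<'E'
from h import *
s,f=wrist()
p=lambda c,z:atz(f,(240+(c[0]-1.5)/4,110+(c[1]-1.5)/4),z)
a,b=p((233,100),82),p((236,438),82);print("pins",a,b,np.linalg.norm(a-b),"mid",(a+b)/2,"yaw",np.degrees(np.arctan2(*(a-b)[[1,0]]))-90)
q=[p(c,105.5) for c in((317,228),(374,228),(317,388),(372,388))];t=sum(q)/4;print("tab",t,np.linalg.norm(q[0]-q[2]),np.linalg.norm(q[0]-q[1]))
d=t-(a+b)/2;print("shut tab from half",d[:2],np.hypot(*d[:2]),np.degrees(np.arctan2(d[1],d[0])))
for u,v in(((68,85),(713,93)),((83,434),(682,440))):
    e=p(v,70)-p(u,70);print("bolt yaw",np.degrees(np.arctan2(e[1],e[0])),np.hypot(*e[:2]))
E
```

```text
pins [ 488.24031742 -167.98130304   82.        ] [ 504.74252261 -241.91918152   82.        ] 75.75706336660902 mid [ 496.49142002 -204.95024228   82.        ] yaw 12.581644505353921
tab [ 519.80503866 -200.70998586  105.5       ] 33.61821680001897 11.341552512465901
shut tab from half [23.31361864  4.24025642] 23.696088044686547 10.308216640879204
bolt yaw 12.411606762251932 140.4682479612464
bolt yaw 12.487866053323986 140.493821457351
```

{"api": "jog_arm", "payload": {
  "translation": [
    [0,0.0087,0.05],
    [0,0.0087,0.1],
    [0,0.0087,0.15],
    [0,0.0087,0.2],
    [0,0.0087,0.22],
    [0,0.0087,0.225],
    [0,0.0087,0.225],
    [0,0.0087,0.225]
  ],
  "rot": [
    [0,0,0.0046],
    [0,0,0.0046],
    [0,0,0.0046],
    [0,0,0.0046],
    [0,0,0.0046],
    [0,0,0.0046],
    [0,0,0.0046],
    [0,0,0.0046]
  ],
  "jaw": 0.5
}}

```text
clock: 4.4
tcp_pos: [520.7, -199.8, 131.4]
tcp_rot: [3.14, 0.002, 1.789]
contact_force: [-0.0, 0.2, 0.5]
opening: 0.5
grip_force: 0.0
```

```bash
python3 - <<'E'
from h import *
s,f=wrist();cv2.imwrite("pics/w2.png",f["color"][:,:,::-1]);print(finger_overhang,s["tcp_pos"],np.degrees(s["tcp_rot"]),s["opening"],s["contact_force"])
E
```

```text
22.0 [ 520.72799247 -199.81443602  131.44259009] [1.79900559e+02 9.16386135e-02 1.02527287e+02] 0.49956909427755114 [-0.01208686  0.15932108  0.46871393]
```

View pics/w2.png

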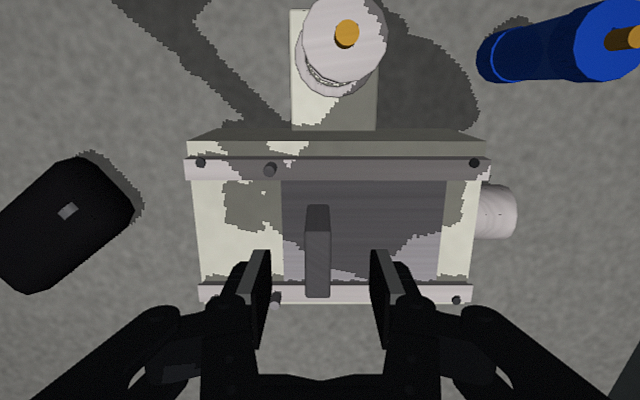

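The fingers straddle the tab (tab top ~317,265; pads at 270 and 370). I'll descend, then close.

{"api": "jog_arm", "payload": {
  "translation": [
    [0,0,0.025],
    [0,0,0.05],
    [0,0,0.05],
    [0,0,0.05]
  ],
  "rot": [
    [0,0,0],
    [0,0,0],
    [0,0,0],
    [0,0,0]
  ]
}}

```text
clock: 4.95
tcp_pos: [520.0, -199.4, 100.0]
tcp_rot: [-3.141, -0.0, 1.789]
contact_force: [-0.2, -0.2, -1.1]
opening: 0.5
grip_force: 0.0
```

{"api": "jog_arm", "payload": {
  "translation": [
    [0,0,0],
    [0,0,0],
    [0,0,0],
    [0,0,0],
    [0,0,0],
    [0,0,0]
  ],
  "rot": [
    [0,0,0],
    [0,0,0],
    [0,0,0],
    [0,0,0],
    [0,0,0],
    [0,0,0]
  ],
  "jaw": 1
}}

```text
clock: 5.7
tcp_pos: [519.6, -199.7, 100.8]
tcp_rot: [-3.141, 0.001, 1.79]
contact_force: [-3.6, -0.8, 6.1]
opening: 0.13
grip_force: 59.6
```

{"api": "jog_arm", "payload": {
  "translation": [
    [0,-0.005,0],
    [0,-0.01,0],
    [0,-0.015,0],
    [0,-0.02,0],
    [0,-0.025,0],
    [0,-0.03,0],
    [0,-0.035,0],
    [0,-0.04,0],
    [0,-0.04,0],
    [0,-0.04,0],
    [0,-0.04,0],
    [0,-0.04,0]
  ],
  "rot": [
    [0,0,0],
    [0,0,0],
    [0,0,0],
    [0,0,0],
    [0,0,0],
    [0,0,0],
    [0,0,0],
    [0,0,0],
    [0,0,0],
    [0,0,0],
    [0,0,0],
    [0,0,0]
  ]
}}

```text
clock: 7.2
tcp_pos: [498.7, -204.4, 100.8]
tcp_rot: [3.137, 0.001, 1.789]
contact_force: [6.2, 3.7, 3.7]
opening: 0.128
grip_force: 59.3
```

```bash
python3 - <<'E'
from h import *
for _ in range(3):
    s,f=wrist();print(s["clock"],s["tcp_pos"].round(2),s["contact_force"].round(2),s["opening"],s["grip_force"],abs(s["qd"]).max())
cv2.imwrite("pics/w3.png",f["color"][:,:,::-1])
E
```

```text
7.2 [ 498.66 -204.42  100.83] [6.21 3.72 3.67] 0.12803852113499797 59.333635568618774 0.001457496539712952
7.25 [ 498.66 -204.39  100.85] [6.98 3.97 3.  ] 0.12802492911571572 59.33291137218475 0.0012433820543141657
7.3 [ 498.66 -204.41  100.83] [6.94 3.87 2.47] 0.12847076049154044 59.334256052970886 0.0011888656926448582
```

View pics/w3.png

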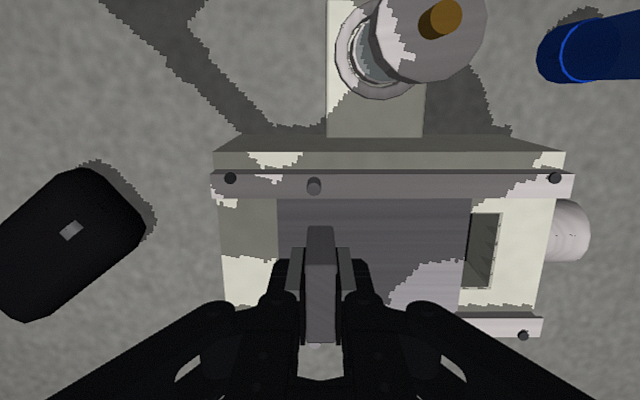

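```bash
python3 - <<'E'
from h import *
s,f=wrist();u=np.array([np.cos(np.radians(12.5)),np.sin(np.radians(12.5))])
X=lambda c,r,z:atz(f,(c,r),z)[:2]@u
pin=X(314,186,82);b=(X(230,178,70)+X(555,178,70))/2
print("pin",pin,"bolts mid",b,"tab top",X(306,252,105.5)-pin,X(334,252,105.5)-pin,X(307,343,105.5)-pin,X(337,343,105.5)-pin)
print("plate edge",X(467,230,65.5)-pin,X(464,270,65.5)-pin,"win edge",X(502,214,60)-pin,X(493,288,60)-pin, "plate left",X(278,210,65.5)-pin)
print("tcp",s["tcp_pos"][:2]@u-pin)
c=cv2.resize(f["color"][150:345,220:580],None,fx=2.2,fy=2.2,interpolation=2)[:,:,::-1];cv2.imwrite("pics/w3c.png",c)
E
```

```text
pin 440.0535156542039 bolts mid 474.27649165056516 tab top -2.6842002188387255 7.274006239657638 -2.732880693793504 8.906875047055792
plate edge 71.55010086685047 72.66965905384154 win edge 89.81531028353709 91.33035374858298 plate left -16.795336815053133
tcp 2.5600607967226097
```

View pics/w3c.png

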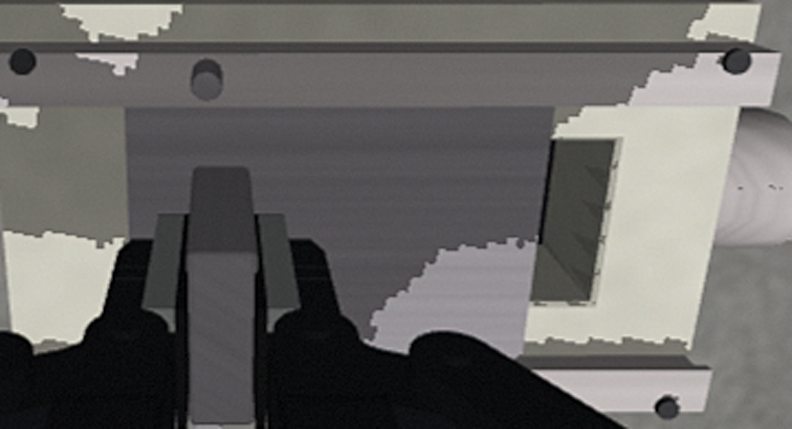

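The tab centre is about 2.5 mm short of the pin line (opening about 21.5 mm) and the window shows about 18 of 20 mm. I'll nudge it 2.4 mm further.

{"api": "jog_arm", "payload": {
  "translation": [
    [0,-0.002,0],
    [0,-0.004,0],
    [0,-0.004,0],
    [0,-0.004,0],
    [0,-0.004,0],
    [0,-0.004,0]
  ],
  "rot": [
    [0,0,0],
    [0,0,0],
    [0,0,0],
    [0,0,0],
    [0,0,0],
    [0,0,0]
  ]
}}

```text
clock: 8.15
tcp_pos: [496.5, -204.9, 100.8]
tcp_rot: [3.137, 0.001, 1.788]
contact_force: [6.4, 4.2, 2.8]
opening: 0.127
grip_force: 59.3
```

```bash
python3 - <<'E'
from h import *
s,f=wrist();u=np.array([np.cos(np.radians(12.5)),np.sin(np.radians(12.5))])
print(s["clock"],s["tcp_pos"],s["tcp_pos"][:2]@u,"half",np.array([496.5,-205])@u,s["contact_force"],s["grip_force"],s["opening"],abs(s["qd"]).max())
c=cv2.resize(f["color"][150:345,220:580],None,fx=2.2,fy=2.2,interpolation=2)[:,:,::-1];cv2.imwrite("pics/w4c.png",c)
E
```

```text
8.15 [ 496.5238516  -204.90724084  100.84615375] 440.40420966079955 half 440.3608466777358 [6.36553605 4.20041338 2.83989616] 59.315035343170166 0.1273530446580627 0.0024623610571833333
```

View pics/w4c.png

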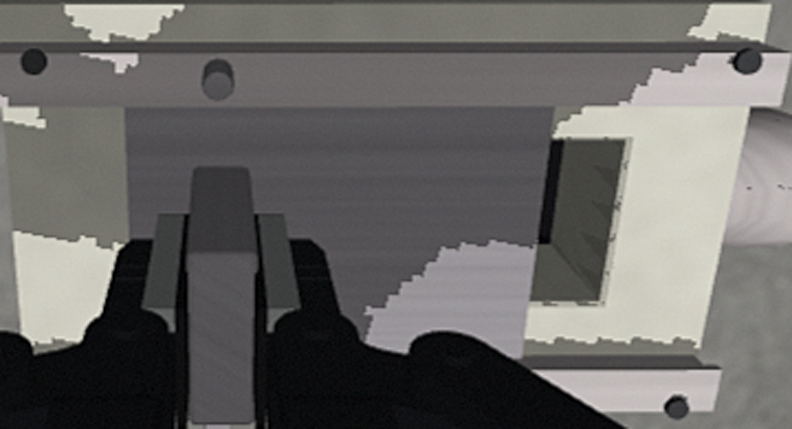

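The tab (centre ~222) now stands at the pin line (~218) and the window is about half uncovered. The arm is at rest with the grip at 59 N, so I'm handing in.

```bash
python3 -c "
from workcell import *
print(close_job())"
```

```text
the job is handed in; nothing more can be done
None
```

I handed in the job with photometer B's shutter (its port holds the gas cell) gripped steady at about half travel, within roughly 1 mm by camera and arm position; photometer A's shutter, the cell and the plug were not touched, and no verdict came back.

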